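Stand the marker and the jig brush in their narrow pots

ROBOT

A 6-joint arm with a two-finger parallel gripper is mounted at the origin on a cart in front of the work surface, level with it; the furniture and walls round the work are solid. World frame = base frame: x ahead of the robot, y to its left, z up, the work surface at z = 0. Lengths are in m, angles in rad, forces in N, time in s.
With the tool pointing down it reaches from about 0.3 to 0.775 m from the base axis. Payload 14.6 kg.
Tool frame: the origin (TCP) lies between the finger pads; the fingertips stand 8 mm ahead of it and the grasp point (between the pads) lies 11 mm behind it; x points along the fingers, y is the direction in which the jaws open and shut, and the axes are right-handed (so a half turn about x gives the same grasp; the last joint's range is limited). The gripper opens to 94 mm and grips with 3 to 60 N. Pads are 16 mm wide; open, the fingers measure 119 mm over their backs; the gripper's body (75 mm by 177 mm) begins 78 mm behind the grasp point.
Start: joints at [1.211, 0.3, 1.521, -0, 1.321, -0.067], TCP at [0.159, 0.527, 0.213] pointing down, gripper open.
Joint ranges: [-3.03, 3.03], [-0.79, 2.21], [0.23, 2.52], [-1.04, 4.18], [0, 3.07], [-2.55, 2.55]. Speed limits (rad/s): [2.22, 2.22, 2.57, 3.14, 3.14, 3.14].

INTERFACE

Orientations are given as [roll, pitch, yaw] about the fixed x, y, z axes, in that order (R = Rz(yaw) Ry(pitch) Rx(roll)).
In Python, from station import ctrl gives the robot as it stands.
- The arm moves only by the shell command python3 -m creep 'ROWS' [FORCE]. ROWS is a JSON object of lists of equal length, an entry for each row: "hand": the closure, from -1 (fully open) to 1 (shut); "slide": the shift along the tool's x, y, z in m, a list of three; "spin": the turn about the tool's x in degrees. A call has 1 to 12 rows; each row is the pose to reach, as a shift and turn from the pose commanded when the call began, along the tool's axes at that moment; what a row does not reach only later rows make up. A row lasts 1/12 s, in which the tool goes at most 41.7 mm and 7.16 degrees, less where a joint would pass 70% of its speed; a pose out of reach is approached as far as the arm can. A call with a gripper value outside its range is refused whole. The fingers move at their own pace and stop on an object; FORCE is the grip in N (left out, the last holds). Time passes only in rows, so rows that repeat a pose let the fingers close. It gives the time, the measured TCP pose, the force and the opening at its end, in the units of the state.
- ctrl.get_obs(): the state, without advancing time (a new reading comes with each control period).
- ctrl.camera(name): name is "side" or "top" or "wrist"; returns the picture (400x640x3 uint8, red, green, blue); there is no depth.
- ctrl.calibration(name): a dict with "K" (3x3 intrinsics, pixels), "k1" (the pictures are not rectified: a ray, as slopes to the right and down, at radius r is drawn at 1 + k1 r^2 times it, then the intrinsics apply), "R" (3x3) and "t" (3): a world point X has camera coordinates R X + t. Camera axes: x right, y down, z forward; pixel columns grow to the right and rows downward; lengths in m; the calibration is good to about 2 mm. A picture is of the moment at which its call begins: read the wrist's pose just before it. calibration takes no time and is no camera call; for the wrist camera it gives the pose at the moment of the call.
- ctrl.hand_in(): hands the job in, once; it reports no verdict.
The state is a dict: "time_s": time; "qpos": joint angles; "joint_vel": joint speeds; "tau": joint torques, N m; "ee_pos": TCP position; "eef_rot": TCP orientation; "force": force on the tool from outside, world axes, zero at the start; "moment": the same for the moment, N m; "grip_width": finger opening in m.
Only numpy, scipy, OpenCV 4.12 (cv2) and the standard library are available. Lean on these libraries where they do the work, as an engineer would, in place of code of your own. Each camera call takes 0.05 s, during which the arm holds its last target.

TASK

Put the two long tools from the sloped rests away: drop the marker into the narrow blue pot with its black cap up, and the blue jig brush into the narrow grey slotted pot with its bristles up, each standing (it may lean on the rim) on the floor of its pot. Do not knock or shift the bottles, the vial or the roll of tape.

Things in the scene. Friction and masses are not known exactly. Their poses are not given: they have to be found in the camera images.
- marker_centre (a point): Centre (half-way along) of the round white marker with a black cap, 135 mm long, 16 mm thick, about 20 g. Its y axis runs along the marker and points to the cap end; the bare foot end is 67 mm from here along -y. At the start it lies in an aluminium rest that slopes 45 degrees, cap end up.
- brush_centre (a point): Centre (half-way along) of the blue jig brush, 170 mm long, handle 14 mm wide (its x axis) and 11 mm thick (its z axis), about 30 g; bristles stand out along +z over the last 50 mm of its -y end, so grip it at most 30 mm from here towards that end. Its y axis runs along the brush and points to the bare foot end, 85 mm from here; -y points to the bristle end. At the start it lies in a second rest like the first, bristle end up.
- rest_marker: Fixed aluminium rest on a black 100 x 50 mm foot, in which the marker lies; origin at the centre of its underside; a channel slopes up at 45 degrees towards its +x axis. The tool's foot end stands on the stop at the channel's low end; the lowest 58 mm of the tool lie between low walls (30 mm over them), from there to 115 mm it lies only on an 8 mm wide spine, so that fingers can close on it from both sides (along the rest's y) more than 80 mm from the foot end.
- rest_brush: The second rest, the same as rest_marker, in which the brush lies; origin at the centre of its underside, channel sloping up at 45 degrees towards its +x axis.
- blue_pot_mouth (a point): Centre of the mouth of the fixed blue round pot (for the marker): upright tube, 34 mm inside and 41 mm outside diameter, on a dark 60 mm foot; mouth 85 mm above the table, z axis up.
- blue_pot_floor (a point): Centre of the blue pot's inner floor, 71 mm below its mouth and 14 mm above the table; the floor slopes 10 degrees to drain, so that a tool let go leans lightly against the rim.
- grey_pot_mouth (a point): Centre of the mouth of the fixed grey round pot with dark drain slots (for the brush), the same size as the blue one.
- grey_pot_floor (a point): Centre of the grey pot's inner floor, 71 mm below its mouth and 14 mm above the table; the floor slopes 10 degrees to drain, so that a tool let go leans lightly against the rim.
- marker_foot (a point): Middle of the bare foot end of the marker (opposite to the cap), axes as marker_centre.
- brush_foot (a point): Middle of the bare foot end of the brush (opposite to the bristles), axes as brush_centre.
- red_dropper_centre (a point): Bystander: standing white dropper bottle with a red cap, 34 mm thick, 101 mm tall; this point is half-way up.
- blue_dropper_centre (a point): Bystander: standing white dropper bottle with a blue cap, 34 mm thick, 101 mm tall; this point is half-way up.
- masking_tape_centre (a point): Bystander: roll of beige masking tape lying flat, 98 mm across, 25 mm tall; its centre.
- vial_centre (a point): Bystander: standing glass vial with a white cap, 25 mm thick, 62 mm tall; this point is half-way up.
- marker: The marker; origin on its side, half-way along (8 mm from its axis), axes as marker_centre.
- brush: The brush; origin on its flat underside (1 mm from half-way along), axes as brush_centre.

How it is judged:
At the end, for the whole second after the job is handed in: The marker stands in the blue pot and the brush in the grey pot: the foot end of each within 16 mm sideways and 12 mm in height of the centre of its pot's inner floor, cap and bristles up, leaning less than 0.4 rad, both at rest and released (horizontal distance between marker_foot and blue_pot_floor below 0.016 m and z of marker_foot in the frame of blue_pot_floor below 0.012 m and angle between marker's own y axis and vertical below 0.4 rad and horizontal distance between brush_foot and grey_pot_floor below 0.016 m and z of brush_foot in the frame of grey_pot_floor below 0.012 m and angle between brush's own y axis and vertical above 2.74 rad and linear speed of each of marker, brush below 0.02 m/s); the robot touches nothing.
It fails at once if the red-capped dropper bottle is shifted or tipped by more than 25 mm (distance of red_dropper_centre from where it was at the start of the episode above 0.025 m).
It fails at once if the blue-capped dropper bottle is shifted or tipped by more than 25 mm (distance of blue_dropper_centre from where it was at the start of the episode above 0.025 m).
It fails at once if the vial is shifted or tipped by more than 25 mm (distance of vial_centre from where it was at the start of the episode above 0.025 m).
It fails at once if the roll of tape is shifted by more than 25 mm (distance of masking_tape_centre from where it was at the start of the episode above 0.025 m).
It also fails if it takes over 72 s, if anything falls off the work surface, if the arm or the gripper's body presses on something with over 40 N, if the wrist force passes 120 N, or if a joint passes its speed limit or range.

## Working session

There is one attempt and no reset: what is moved stays moved. The work goes in short steps, Python scripts to look and compute and a shell command to move; the robot and the scene stay as the last step left them, time stands still between calls to the robot, and variables do not carry over. Pictures are saved under pics/ and viewed, and the job is handed in when it is done.

```bash
ls; mkdir -p pics; python3 - <<'E'
from station import ctrl
import cv2
o=ctrl.get_obs(); print(o)
for n in ("side","top","wrist"):
    c=ctrl.calibration(n); print(n,c)
    cv2.imwrite(f"pics/{n}0.png",ctrl.camera(n)[:,:,::-1])
E
```

```text
pics
{'time_s': 0.0, 'qpos': array([ 1.21141970e+00,  3.00482961e-01,  1.52159244e+00,  1.10799607e-05,
        1.32070200e+00, -6.66067684e-02]), 'joint_vel': array([ 0.00022701,  0.0007179 , -0.00236438,  0.00167668, -0.00140718,
        0.00193942]), 'tau': array([ 1.85030731e-03, -5.31810451e+01, -3.52742565e+01,  7.09202746e-02,
        2.43278418e-02, -1.22214001e-04]), 'ee_pos': array([0.15864529, 0.52635235, 0.21287502]), 'eef_rot': array([-1.64646133,  1.56961153, -1.93923394]), 'force': array([0.71638709, 0.30024019, 0.44327438]), 'moment': array([ 0.02349864, -0.0250619 , -0.0005971 ]), 'grip_width': 0.0940442433713519}
side {'K': array([[455.29269673,   0.        , 324.80649254],
       [  0.        , 455.29269673, 203.67475874],
       [  0.        ,   0.        ,   1.        ]]), 'k1': -0.11603895142260401, 'R': array([[ 0.99820137, -0.05851223, -0.01305123],
       [-0.04754752, -0.64010824, -0.76681202],
       [ 0.03651368,  0.76605336, -0.64173904]]), 't': array([-0.50983001,  0.18405529,  1.10448036])}
top {'K': array([[432.40317414,   0.        , 325.30490413],
       [  0.        , 432.40317414, 206.81061909],
       [  0.        ,   0.        ,   1.        ]]), 'k1': 0.016304167936465504, 'R': array([[ 0.00803509, -0.9996755 , -0.02417303],
       [-0.98749025, -0.00412561, -0.15762612],
       [ 0.15747524,  0.02513717, -0.98720295]]), 't': array([0.16488324, 0.5179146 , 1.01610058])}
wrist {'K': array([[301.59996926,   0.        , 319.07143027],
       [  0.        , 301.59996926, 200.26718159],
       [  0.        ,   0.        ,   1.        ]]), 'k1': -0.0108988246959417, 'R': array([[ 2.88431835e-01,  9.57500315e-01,  4.73204255e-04],
       [ 9.20065922e-01, -2.77292086e-01,  2.76745007e-01],
       [ 2.65114647e-01, -7.93866912e-02, -9.60943275e-01]]), 't': array([-0.549634  , -0.02952039,  0.39071982])}
```

View pics/side0.png

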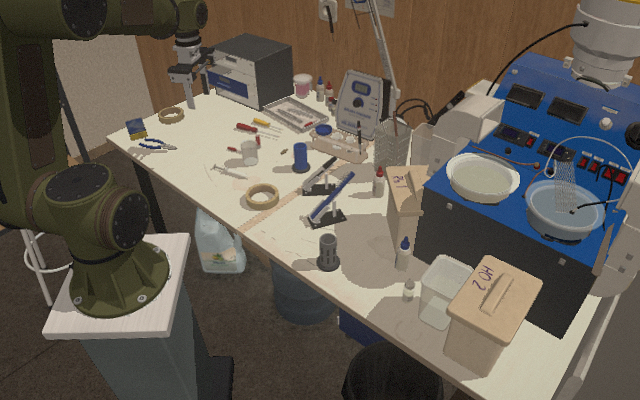

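View pics/top0.png

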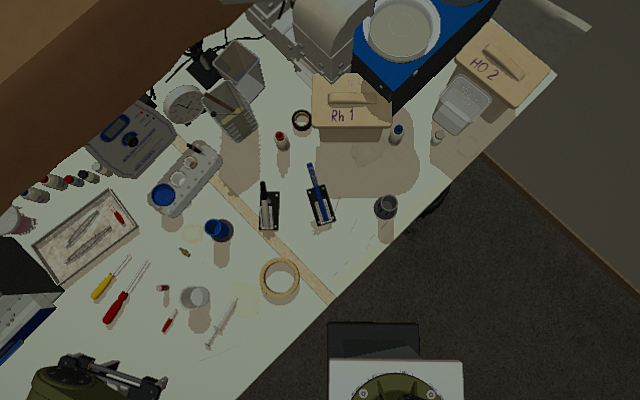

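View pics/wrist0.png

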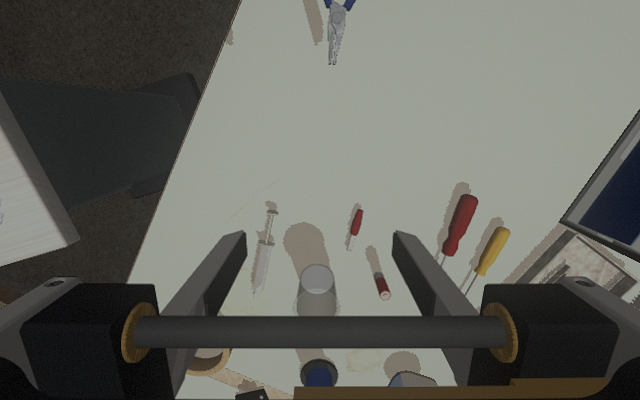

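```bash
cat > h.py <<'E'
import numpy as np, cv2
from station import ctrl
from scipy.spatial.transform import Rotation as Rot
def ray(name,uv,cal=None):
    c=cal or ctrl.calibration(name)
    K,k=c['K'],c['k1']
    d=np.array([(uv[0]-K[0,2])/K[0,0],(uv[1]-K[1,2])/K[1,1]]); u=d.copy()
    for _ in range(20): u=d/(1+k*(u@u))
    R,t=c['R'],c['t']
    v=R.T@np.array([u[0],u[1],1]); return -R.T@t, v/np.linalg.norm(v)
def onz(name,uv,z,cal=None):
    o,v=ray(name,uv,cal); return o+v*(z-o[2])/v[2]
def tri(a,ua,b,ub):
    o1,v1=ray(a,ua);o2,v2=ray(b,ub)
    s=np.linalg.lstsq(np.c_[v1,-v2],o2-o1,rcond=None)[0]
    p,q=o1+s[0]*v1,o2+s[1]*v2
    return (p+q)/2, np.linalg.norm(p-q)
def crop(img,x0,y0,x1,y1,f,fn):
    cv2.imwrite(fn,cv2.resize(img[y0:y1,x0:x1,::-1],None,fx=f,fy=f,interpolation=cv2.INTER_CUBIC))
def proj(name,X,cal=None):
    c=cal or ctrl.calibration(name); p=c['R']@X+c['t']; u=p[:2]/p[2]; u=u*(1+c['k1']*(u@u))
    return c['K'][:2,:2]@u+c['K'][:2,2]
E
python3 - <<'E'
from h import *
im=cv2.imread('pics/top0.png')[:,:,::-1]; crop(im,190,130,410,300,3.6,'pics/topc.png')
im=cv2.imread('pics/side0.png')[:,:,::-1]; crop(im,235,130,425,280,4,'pics/sidec.png')
o=ctrl.get_obs(); print(Rot.from_euler('xyz',o['eef_rot']).as_matrix())
E
```

```text
[[-3.12681617e-04  2.88648708e-01  9.57435024e-01]
 [-8.40547949e-04  9.57434657e-01 -2.88648872e-01]
 [-9.99999598e-01 -8.95025242e-04 -5.67491373e-05]]
```

View pics/topc.png

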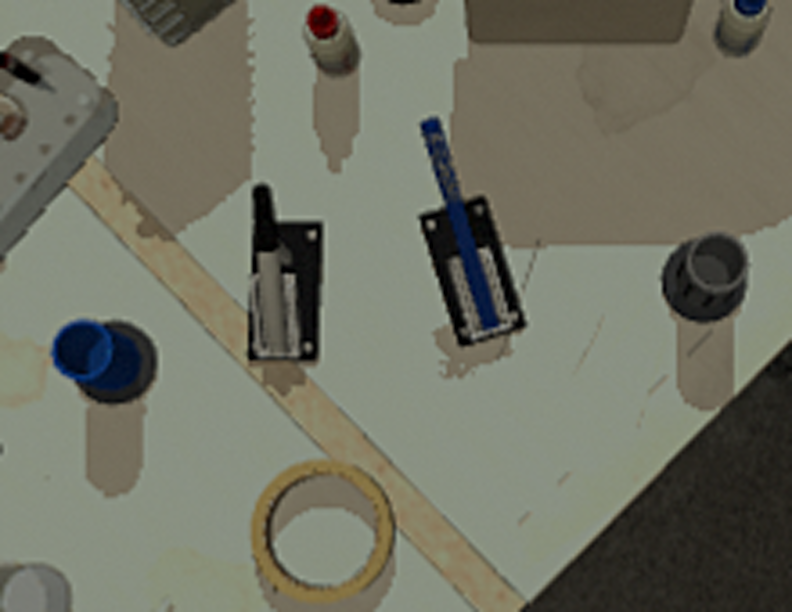

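View pics/sidec.png

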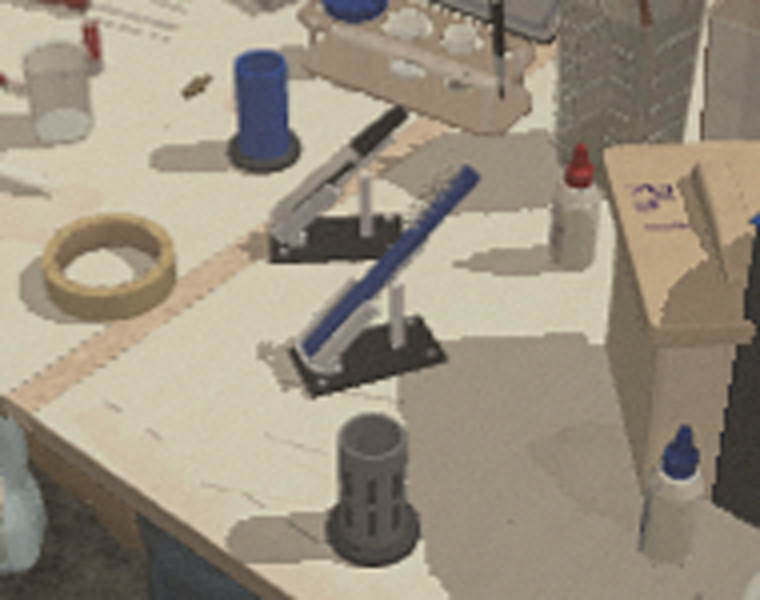

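```bash
python3 - <<'E'
from h import *
T=lambda u:(u[0]/3.6+190-.36,u[1]/3.6+130-.36)
S=lambda u:(u[0]/4+235-.375,u[1]/4+130-.375)
P={}
for n,a,b in [('mcap',(262,187),(401,111)),('mfoot',(275,350),(281,237)),('btip',(431,122),(473,173)),('bfoot',(487,325),(308,351)),('bluemouth',(82,350),(261,63)),('greymouth',(717,262),(372,436)),('redtop',(321,12),(579,150)),('bluetop',(752,3),(684,432))]:
    P[n],e=tri('top',T(a),'side',S(b)); print(n,P[n].round(4),round(e,4))
for n,m in(('bluemouth',(82,350)),('greymouth',(717,262))): print(n,onz('top',T(m),.085), onz('side',S((261,63) if 'blue' in n else (372,436)),.085))
for a,b in (('mcap','mfoot'),('btip','bfoot')):
    d=P[a]-P[b]; print(a,np.linalg.norm(d),np.degrees(np.arctan2(d[1],d[0])),np.degrees(np.arcsin(d[2]/np.linalg.norm(d))))
for n,c in (('restm',[(282,221),(322,222),(318,359),(249,359)]),('restb',[(421,215),(486,197),(525,325),(461,345)])):
    Q=np.array([onz('top',T(u),.005) for u in c])[:,:2]; print(n,Q.round(4).tolist(),[np.linalg.norm(Q[i]-Q[i-1]).round(3) for i in range(4)],np.degrees(np.arctan2(*(Q[1]-Q[2])[::-1])))
E
```

```text
mcap [0.5612 0.3114 0.1172] 0.0043
mfoot [0.4704 0.3187 0.0029] 0.0016
btip [0.5992 0.2023 0.1396] 0.0023
bfoot [0.4862 0.1692 0.0204] 0.0025
bluemouth [0.4609 0.4314 0.0853] 0.0011
greymouth [0.5205 0.0179 0.0846] 0.0017
redtop [0.684  0.2789 0.0998] 0.0035
bluetop [ 0.6975 -0.0062  0.0964] 0.0084
bluemouth [0.46146183 0.43154274 0.085     ] [0.46033057 0.43170177 0.085     ]
greymouth [0.52126795 0.0180546  0.085     ] [0.51958711 0.01725556 0.085     ]
mcap 0.14611194441643235 -4.637842887126086 51.46234101603814
btip 0.16762952548646987 16.349548436682124 45.35908554162978
restm [[0.5633, 0.3162], [0.5627, 0.2877], [0.4648, 0.2881], [0.4646, 0.3366]] [np.float64(0.101), np.float64(0.029), np.float64(0.098), np.float64(0.049)] -0.21626377068453928
restb [[0.568, 0.2173], [0.5812, 0.1712], [0.4896, 0.1431], [0.4752, 0.1878]] [np.float64(0.097), np.float64(0.048), np.float64(0.096), np.float64(0.047)] 17.06863879415108
```

```bash
python3 - <<'E'
from h import *
T=lambda u:(u[0]/3.6+190-.36,u[1]/3.6+130-.36)
S=lambda u:(u[0]/4+235-.375,u[1]/4+130-.375)
for z in(.114,.1175): print('cap',onz('top',T((262,187)),z),onz('side',S((401,111)),z))
for z in(.018,.022): print('foot',onz('top',T((275,350)),z),onz('side',S((281,237)),z))
im=cv2.imread('pics/top0.png')[:,:,::-1]; crop(im,250,175,345,245,8,'pics/topcc.png')
im=cv2.imread('pics/side0.png')[:,:,::-1]; crop(im,295,150,365,235,7,'pics/sidecc.png')
E
```

```text
cap [0.56404288 0.31217246 0.114     ] [0.5593954  0.31511798 0.114     ]
cap [0.56327466 0.31155934 0.1175    ] [0.55900157 0.30996723 0.1175    ]
foot [0.46957058 0.31635657 0.018     ] [0.46976398 0.2991123  0.018     ]
foot [0.46912426 0.31570306 0.022     ] [0.46980068 0.29398807 0.022     ]
```

View pics/topcc.png

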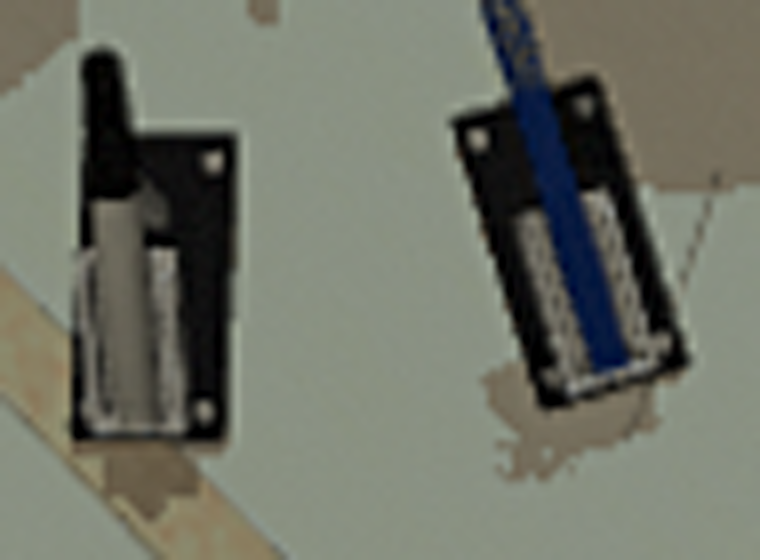

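View pics/sidecc.png

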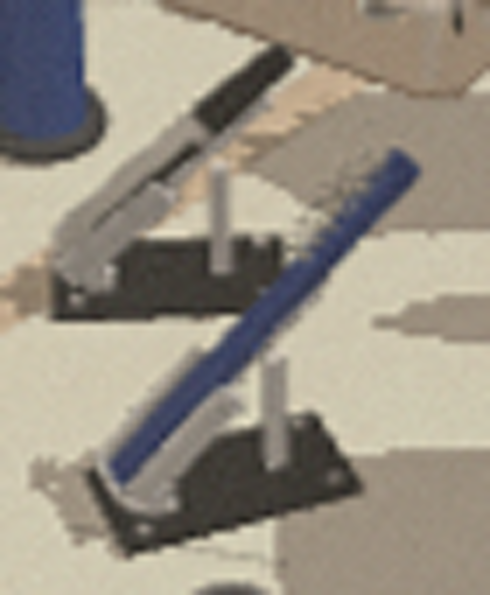

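```bash
python3 -m creep '{"hand":[-1,-1,-1,-1,-1,-1,-1,-1,-1,-1,-1,-1],"slide":[[0,-0.0957,0.4195],[0,-0.0957,0.4195],[0,-0.0957,0.4195],[0,-0.0957,0.4195],[0,-0.0957,0.4195],[0,-0.0957,0.4195],[0,-0.0957,0.4195],[0,-0.0957,0.4195],[0,-0.0957,0.4195],[0,-0.0957,0.4195],[0,-0.0957,0.4195],[0,-0.0957,0.4195]],"spin":[-2,-4,-6,-8,-10,-12,-14,-16,-17.5,-17.5,-17.5,-17.5]}' 20
python3 - <<'E'
from h import *
o=ctrl.get_obs(); print(o['ee_pos'],o['joint_vel'].round(3));print(Rot.from_euler('xyz',o['eef_rot']).as_matrix().round(4))
for n in ('wrist',):
    c=ctrl.calibration(n);np.save('wc.npy',c,allow_pickle=True); cv2.imwrite('pics/w1.png',ctrl.camera(n)[:,:,::-1])
E
```

```text
time_s: 1.15
ee_pos: [0.5349, 0.3117, 0.2125]
eef_rot: [-2.435, 1.57, -2.426]
force: [0.5, 0.2, -0.4]
grip_width: 0.0938
[0.53491575 0.31168082 0.21246552] [ 0.07  -0.04   0.052  0.011 -0.008  0.047]
[[-9.e-04 -9.e-03  1.e+00]
 [-8.e-04  1.e+00  9.e-03]
 [-1.e+00 -8.e-04 -9.e-04]]
```

View pics/w1.png

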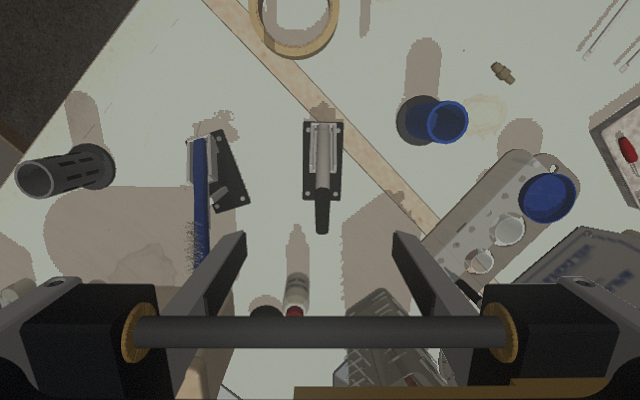

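```bash
python3 - <<'E'
from h import *
c=np.load('wc.npy',allow_pickle=True).item()
im=cv2.imread('pics/w1.png')[:,:,::-1]; crop(im,180,90,360,260,4.4,'pics/w1c.png')
for z in(.11,.1175): print('cap',onz('wrist',(321.5,230),z,c))
for z in(.018,.025): print('foot',onz('wrist',(323,126),z,c))
for n,u in (('blue',(448,122)),('grey',(35,180))): print(n,onz('wrist',u,.085,c))
E
```

```text
cap [0.56368243 0.31388004 0.11      ]
cap [0.56070277 0.31378543 0.1175    ]
foot [0.46902231 0.31531803 0.018     ]
foot [0.46875437 0.31522441 0.025     ]
blue [0.46148293 0.43448089 0.085     ]
grey [0.52196239 0.02144246 0.085     ]
```

View pics/w1c.png

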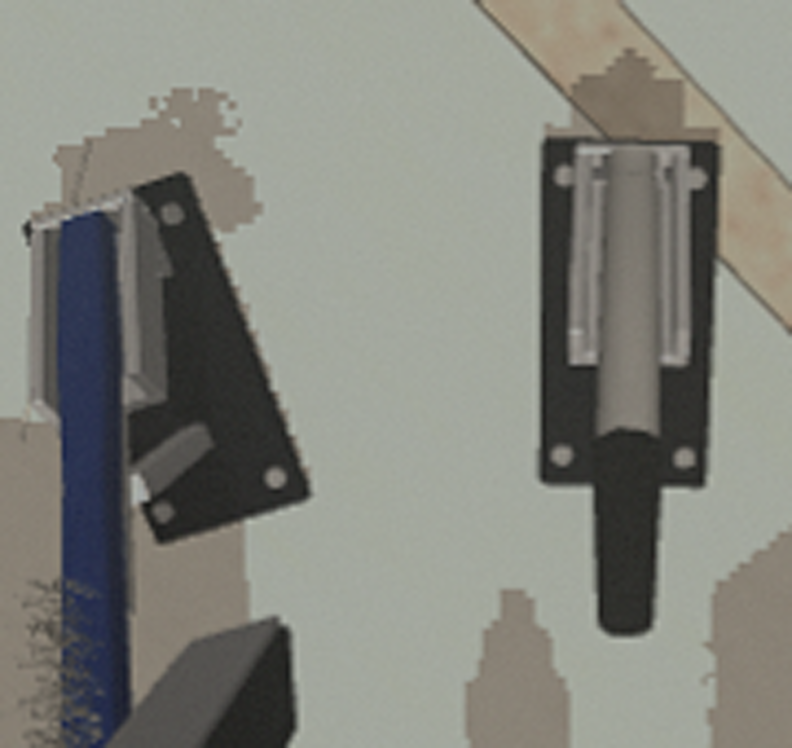

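```bash
python3 -m creep '{"hand":[-1,-1,-1,-1,-1,-1,-1,-1,-1,-1],"slide":[[0.03,0.001,-0.001],[0.06,0.001,-0.001],[0.09,0.001,-0.001],[0.105,0.001,-0.001],[0.115,0.001,-0.001],[0.12,0.001,-0.001],[0.125,0.001,-0.001],[0.13,0.001,-0.001],[0.135,0.001,-0.001],[0.135,0.001,-0.001]],"spin":[0,0,0,0,0,0,0,0,0,0]}' 20
python3 - <<'E'
from h import *
cv2.imwrite('pics/w2.png',ctrl.camera('wrist')[:,:,::-1])
crop(ctrl.camera('side'),235,90,425,240,4,'pics/s2.png')
E
```

```text
time_s: 2.03
ee_pos: [0.5316, 0.3149, 0.078]
eef_rot: [-2.712, 1.57, -2.699]
force: [-0.5, 0.2, 1.0]
grip_width: 0.0937
```

View pics/w2.png

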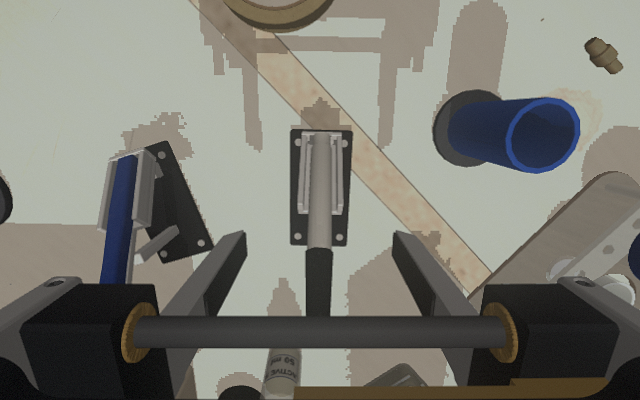

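View pics/s2.png

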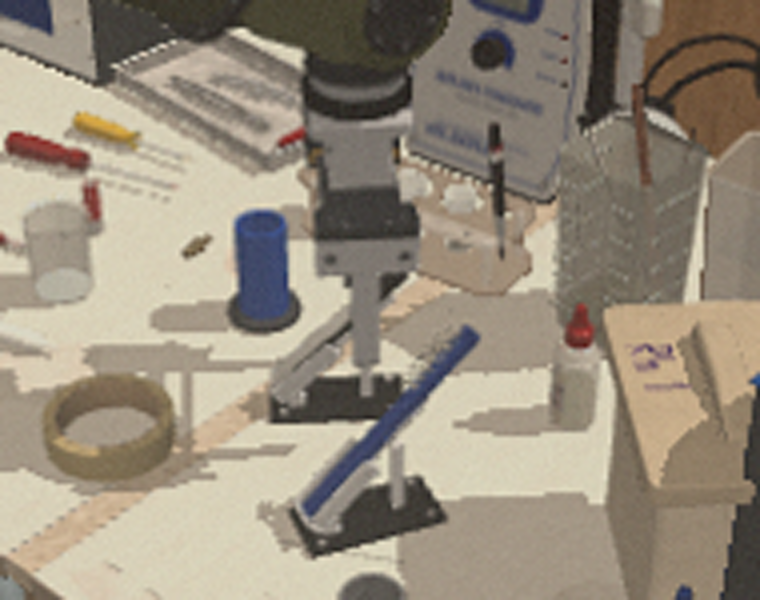

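```bash
python3 -m creep '{"hand":[1,1,1,1,1,1,1,1,1,1,1,1],"slide":[[0,0,0],[0,0,0],[0,0,0],[0,0,0],[0,0,0],[0,0,0],[0,0,0],[0,0,0],[0,0,0],[0,0,0],[0,0,0],[0,0,0]],"spin":[0,0,0,0,0,0,0,0,0,0,0,0]}' 15
```

```text
time_s: 3.13
ee_pos: [0.5318, 0.3149, 0.0784]
eef_rot: [0.96, 1.571, 0.972]
force: [-0.4, 0.9, 0.4]
grip_width: 0.0172
```

```bash
python3 -m creep '{"hand":[1,1,1,1,1,1,1],"slide":[[-0.01,0,0],[-0.025,0,0],[-0.05,0,0],[-0.08,0,0],[-0.11,0,0],[-0.11,0,0],[-0.11,0,0]],"spin":[0,0,0,0,0,0,0]}' 15
python3 - <<'E'
from h import *
o=ctrl.get_obs(); print(o['ee_pos'], Rot.from_euler('xyz',o['eef_rot']).as_matrix().round(3).tolist())
c=ctrl.calibration('wrist');np.save('wc.npy',c,allow_pickle=True)
cv2.imwrite('pics/w3.png',ctrl.camera('wrist')[:,:,::-1])
crop(ctrl.camera('side'),235,50,425,200,4,'pics/s3.png')
E
```

```text
time_s: 3.72
ee_pos: [0.5323, 0.3152, 0.1907]
eef_rot: [0.458, 1.567, 0.471]
force: [-0.2, -0.1, -0.7]
grip_width: 0.0154
[0.53226412 0.31516281 0.1907177 ] [[0.003, -0.013, 1.0], [0.002, 1.0, 0.013], [-1.0, 0.002, 0.003]]
```

View pics/w3.png

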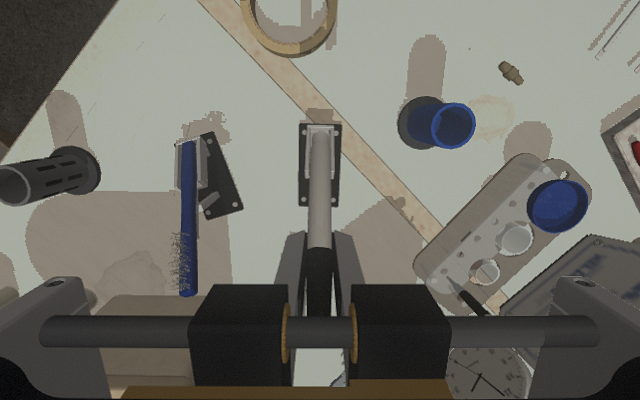

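View pics/s3.png

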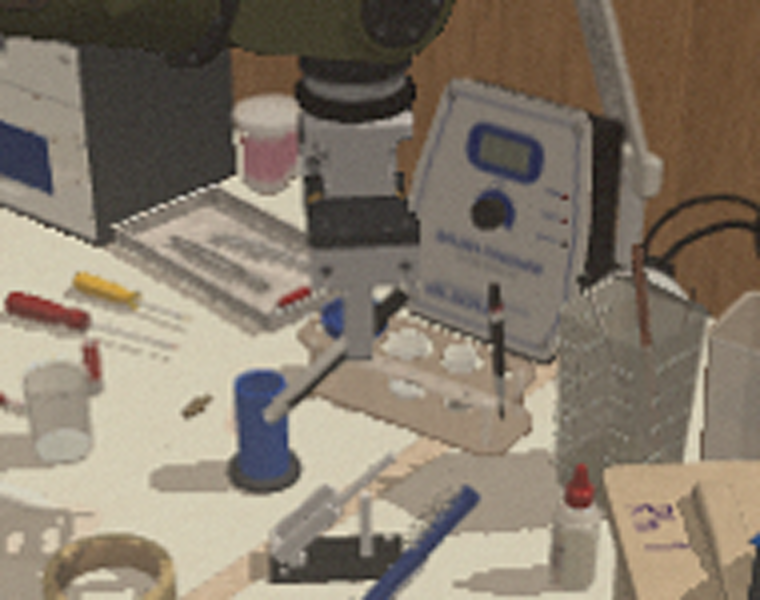

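```bash
python3 - <<'E'
from h import *
import h
c=np.load('wc.npy',allow_pickle=True).item()
im=cv2.imread('pics/w3.png')[:,:,::-1]; crop(im,260,90,380,270,4,'pics/w3c.png')
o1,v1=ray('wrist',(322,127),c); o2,v2=ray('side',(235+271/4,50+411/4))
s=np.linalg.lstsq(np.c_[v1,-v2],o2-o1,rcond=None)[0];print(o1+s[0]*v1,o2+s[1]*v2)
E
```

```text
[0.46206112 0.31608891 0.13332275] [0.46889949 0.31635055 0.13363761]
```

View pics/w3c.png

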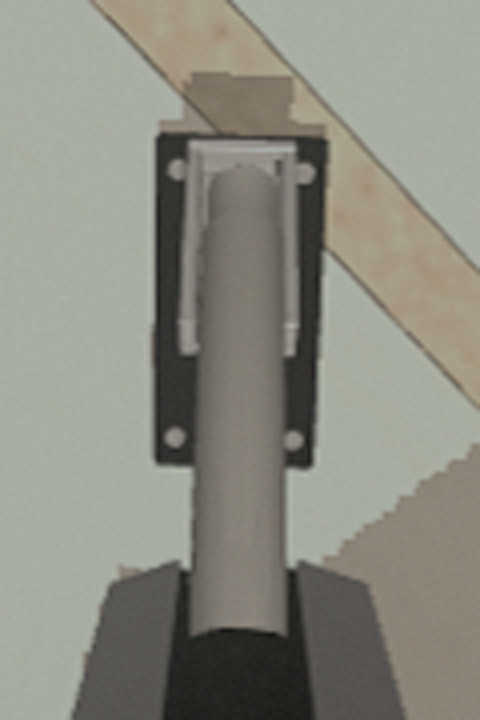

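```bash
python3 -m creep '{"hand":[1,1,1,1,1,1,1,1,1],"slide":[[0,0.015,-0.005],[0,0.035,-0.01],[0,0.06,-0.0115],[0,0.085,-0.0115],[0,0.105,-0.0115],[0,0.1165,-0.0115],[0,0.1165,-0.0115],[0,0.1165,-0.0115],[0,0.1165,-0.0115]],"spin":[0,0,0,0,0,0,0,0,0]}' 15
python3 - <<'E'
from h import *
o=ctrl.get_obs(); print(o['ee_pos'], Rot.from_euler('xyz',o['eef_rot']).as_matrix().round(3).tolist())
c=ctrl.calibration('wrist');np.save('wc.npy',c,allow_pickle=True)
im=ctrl.camera('wrist');cv2.imwrite('pics/w4.png',im[:,:,::-1]); crop(im,240,70,420,250,4,'pics/w4c.png')
crop(ctrl.camera('side'),235,50,425,200,4,'pics/s4.png')
E
```

```text
time_s: 4.57
ee_pos: [0.5188, 0.4303, 0.1877]
eef_rot: [-2.408, 1.569, -2.396]
force: [-1.0, -0.5, -0.4]
grip_width: 0.0155
[0.51877418 0.43028954 0.18767772] [[-0.001, -0.012, 1.0], [-0.001, 1.0, 0.012], [-1.0, -0.001, -0.001]]
```

View pics/w4c.png

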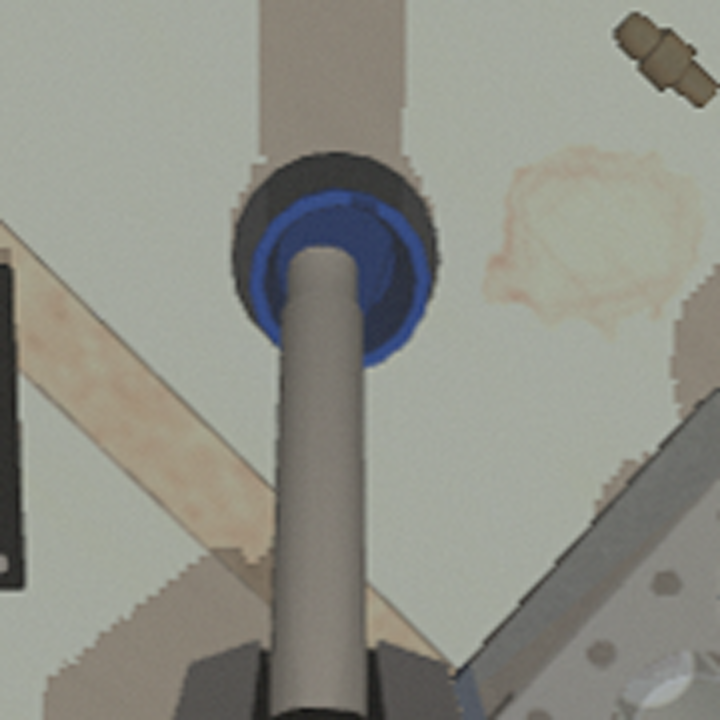

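View pics/s4.png

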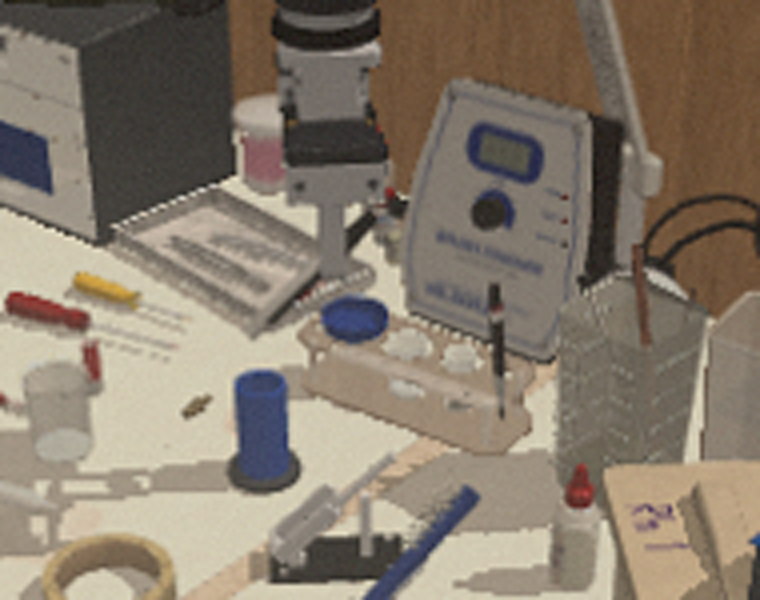

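```bash
python3 - <<'E'
from h import *
c=np.load('wc.npy',allow_pickle=True).item()
print(onz('wrist',(240+341/4,70+279/4),.085,c), onz('wrist',(240+323/4,70+265/4),.132,c))
print(ctrl.get_obs()['ee_pos'])
E
```

```text
[0.46124499 0.4346587  0.085     ] [0.45490927 0.43029263 0.132     ]
[0.51900038 0.43022945 0.18830506]
```

```bash
python3 -m creep '{"hand":[1,1,1,1,1,1,1,1],"slide":[[0.0,0.0035,0],[0.015,0.0035,0],[0.03,0.0035,0],[0.04,0.0035,0],[0.046,0.0035,0],[0.05,0.0035,0],[0.053,0.0035,0],[0.053,0.0035,0]],"spin":[0,0,0,0,0,0,0,0]}' 15
python3 - <<'E'
from h import *
o=ctrl.get_obs(); print(o['ee_pos'])
im=ctrl.camera('wrist');cv2.imwrite('pics/w5.png',im[:,:,::-1]); crop(im,240,50,440,250,3,'pics/w5c.png')
crop(ctrl.camera('side'),235,50,425,200,4,'pics/s5.png')
E
```

```text
time_s: 5.33
ee_pos: [0.5188, 0.4347, 0.1353]
eef_rot: [-2.594, 1.571, -2.582]
force: [0.3, 0.1, 0.2]
grip_width: 0.0156
[0.51878338 0.43468798 0.13533597]
```

View pics/w5c.png

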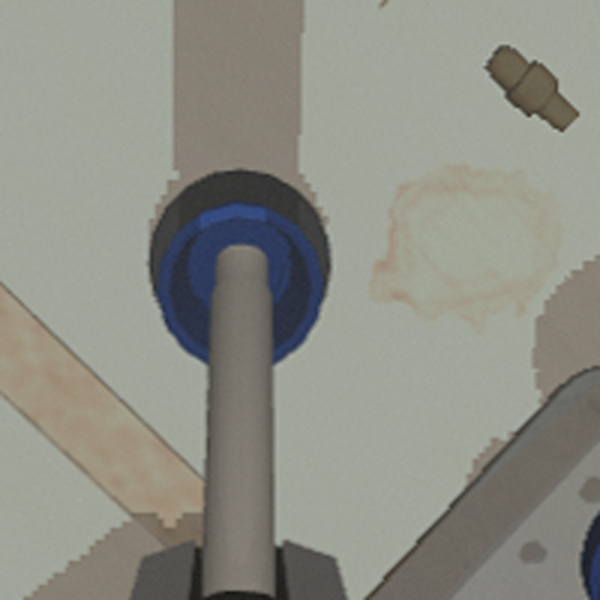

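View pics/s5.png

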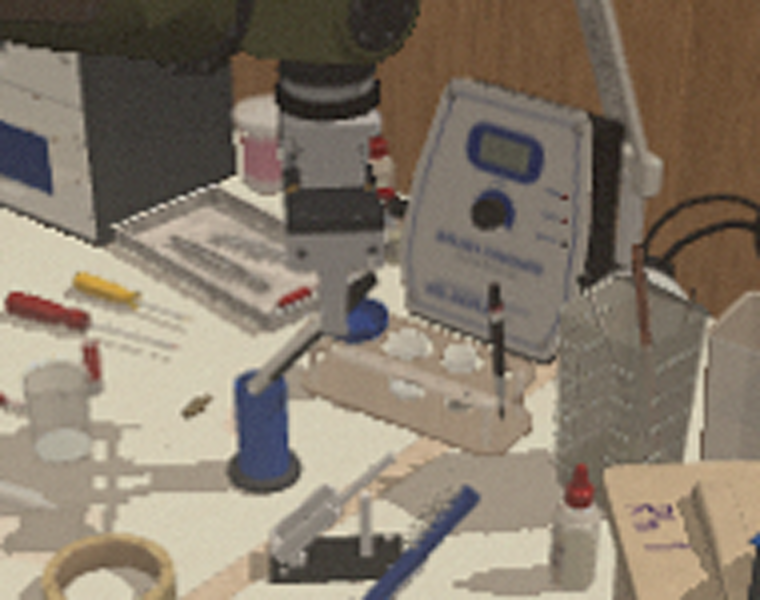

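```bash
python3 -m creep '{"hand":[1,1,1,1,1,1,1,1,1,1,1,1],"slide":[[0.005,0,0],[0.005,0,0],[0.002,0,-0.007],[-0.002,0,-0.014],[-0.004,0,-0.021],[-0.006,0,-0.028],[-0.007,0,-0.036],[-0.007,0,-0.043],[-0.006,0,-0.050],[-0.004,0,-0.056],[-0.004,0,-0.059],[-0.003,0,-0.059]],"spin":[0,0,0,0,0,0,0,0,0,0,0,0]}' 4
python3 - <<'E'
from h import *
o=ctrl.get_obs(); print(o['ee_pos'])
im=ctrl.camera('wrist');cv2.imwrite('pics/w6.png',im[:,:,::-1]); crop(im,220,50,440,310,2.2,'pics/w6c.png')
crop(ctrl.camera('side'),235,50,425,200,4,'pics/s6.png')
E
```

```text
time_s: 6.43
ee_pos: [0.4591, 0.4341, 0.1384]
eef_rot: [-2.815, 1.571, -2.802]
force: [0.5, -0.3, -0.4]
grip_width: 0.0143
[0.459086   0.43407612 0.13841354]
```

View pics/w6c.png

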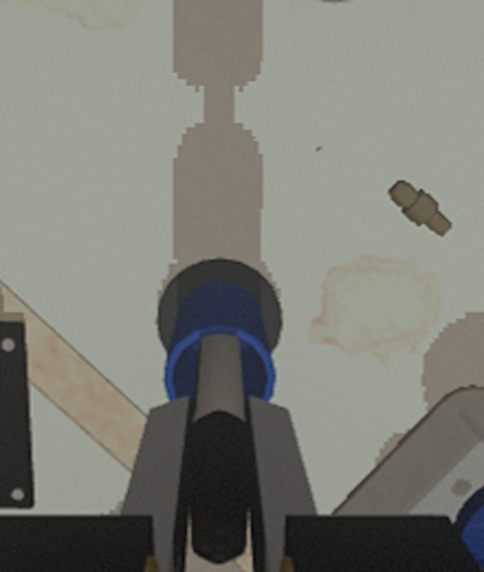

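View pics/s6.png

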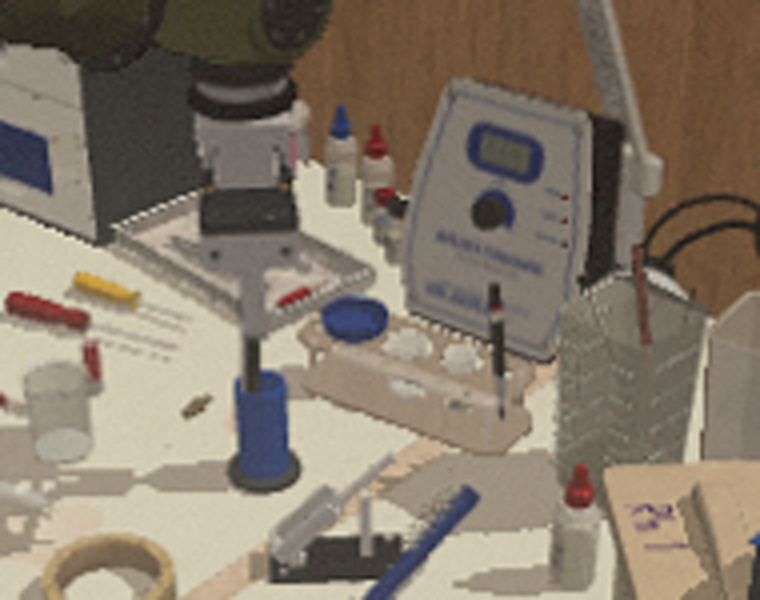

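```bash
python3 -m creep '{"hand":[1,1,1,1,1,1,-0.2,-0.2,-0.2,-0.2,-0.2,-0.2],"slide":[[0.006,0,0.0],[0.013,0,0],[0.02,0,0],[0.026,0,0],[0.03,0,0],[0.03,0,0],[0.03,0,0],[0.03,0,0],[0.03,0,0],[0.03,0,0],[0.03,0,0],[0.03,0,0]],"spin":[0,0,0,0,0,0,0,0,0,0,0,0]}' 4
python3 - <<'E'
from h import *
o=ctrl.get_obs(); print(o['ee_pos'],o['force'])
im=ctrl.camera('wrist');cv2.imwrite('pics/w7.png',im[:,:,::-1]); crop(im,220,50,440,310,2.2,'pics/w7c.png')
crop(ctrl.camera('side'),235,50,425,200,4,'pics/s7.png')
E
```

```text
time_s: 7.53
ee_pos: [0.4598, 0.434, 0.1086]
eef_rot: [0.67, 1.571, 0.683]
force: [-0.1, -0.5, -0.0]
grip_width: 0.0513
[0.45976901 0.43398448 0.10860247] [-0.06175764 -0.51515658 -0.03101603]
```

View pics/w7c.png

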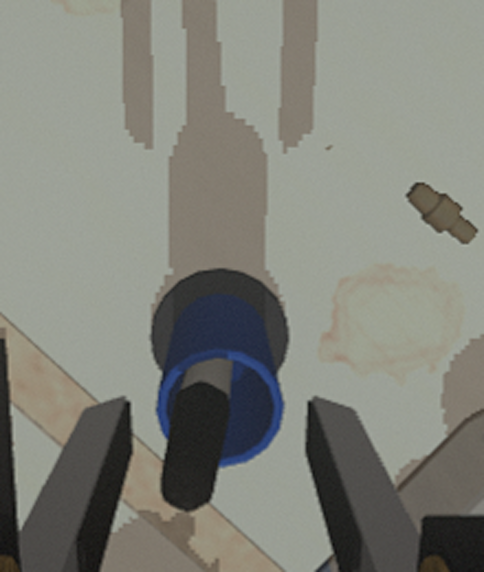

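View pics/s7.png

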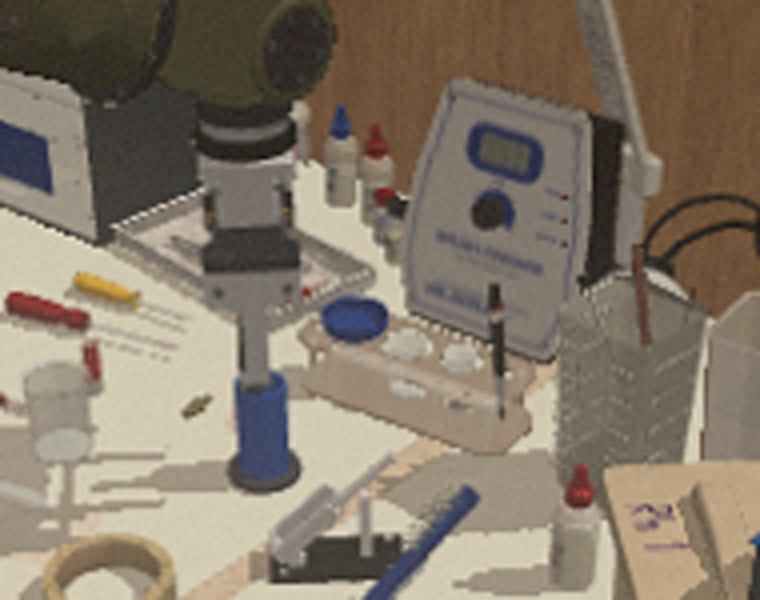

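```bash
python3 -m creep '{"hand":[-0.2,-0.2,-0.2,-0.2,-1,-1,-1,-1,-1,-1,-1,-1],"slide":[[-0.03,0,0],[-0.06,0,0],[-0.092,0,0],[-0.092,-0.03,0.0105],[-0.092,-0.065,0.0226],[-0.092,-0.105,0.0366],[-0.092,-0.145,0.0506],[-0.092,-0.185,0.0645],[-0.092,-0.22,0.0767],[-0.092,-0.2474,0.0862],[-0.092,-0.2474,0.0862],[-0.092,-0.2474,0.0862]],"spin":[0,0,0,-2,-4,-6,-8,-10,-13,-16,-16,-16]}' 10
python3 - <<'E'
from h import *
o=ctrl.get_obs(); print(o['ee_pos'], Rot.from_euler('xyz',o['eef_rot']).as_matrix().round(3).tolist())
o=ctrl.get_obs();c=ctrl.calibration('wrist');np.save('wc.npy',c,allow_pickle=True)
im=ctrl.camera('wrist');cv2.imwrite('pics/w8.png',im[:,:,::-1])
im=ctrl.camera('side');crop(im,235,90,425,240,4,'pics/s8.png')
print(ctrl.get_obs()['ee_pos'])
E
```

```text
time_s: 8.63
ee_pos: [0.5495, 0.1865, 0.2005]
eef_rot: [1.014, 1.571, 1.303]
force: [-0.3, -0.3, 0.8]
grip_width: 0.0938
[0.549453   0.18647118 0.20050597] [[0.0, -0.285, 0.958], [0.0, 0.958, 0.285], [-1.0, 0.0, 0.0]]
[0.54887046 0.18830971 0.20049646]
```

View pics/w8.png

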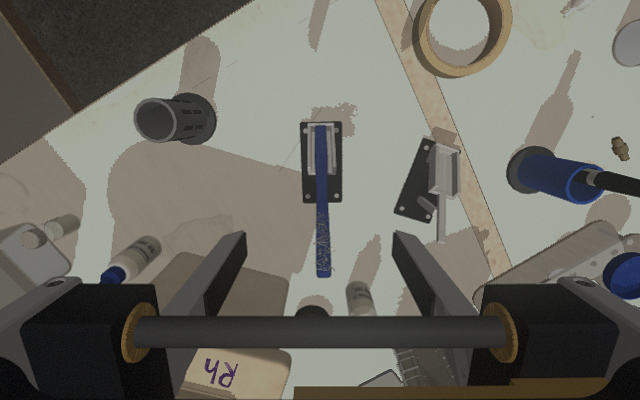

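View pics/s8.png

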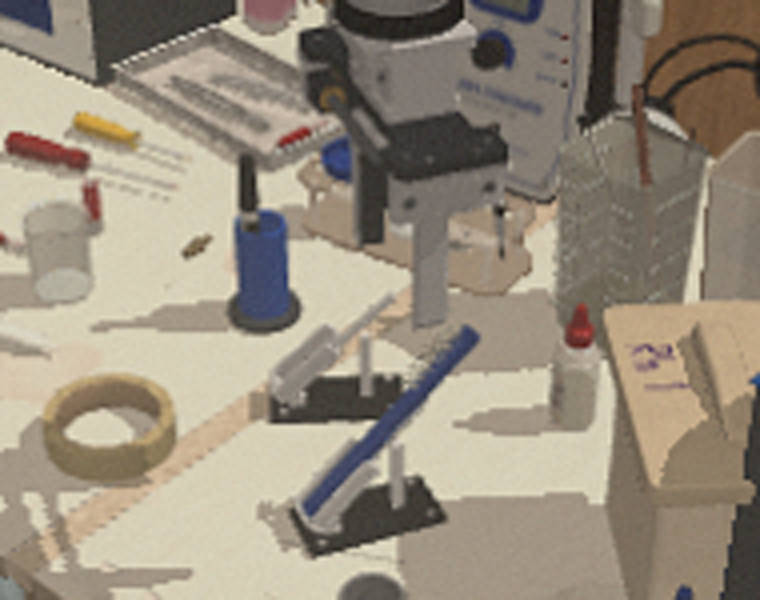

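```bash
python3 - <<'E'
from h import *
c=np.load('wc.npy',allow_pickle=True).item()
f=onz('wrist',(321,126.5),.02,c); t=onz('wrist',(323,276),.139,c); print(f,t,np.linalg.norm(t-f), f+(t-f)*95/170)
print(onz('wrist',(156,120),.085,c))
E
```

```text
[0.48592986 0.16932055 0.02      ] [0.60148589 0.20489807 0.139     ] 0.16964655736445788 [0.55050529 0.18920211 0.0865    ]
[0.52106081 0.02072901 0.085     ]
```

```bash
python3 -m creep '{"hand":[-1,-1,-1,-1,-1,-1,-1,-1,-1,-1],"slide":[[0.03,0,0],[0.06,0,0],[0.08,0,0],[0.095,0,0],[0.105,0,0],[0.11,0,0],[0.115,0,0],[0.12,0,0],[0.124,0,0],[0.124,0,0]],"spin":[0,0,0,0,0,0,0,0,0,0]}' 15
python3 -m creep '{"hand":[1,1,1,1,1,1,1,1,1,1,1,1],"slide":[[0,0,0],[0,0,0],[0,0,0],[0,0,0],[0,0,0],[0,0,0],[0,0,0],[0,0,0],[0,0,0],[0,0,0],[0,0,0],[0,0,0]],"spin":[0,0,0,0,0,0,0,0,0,0,0,0]}' 15
python3 -c "
from h import *
crop(ctrl.camera('side'),235,90,425,240,4,'pics/s9.png')"
```

```text
time_s: 9.57
ee_pos: [0.5489, 0.1877, 0.0761]
eef_rot: [3.025, 1.57, -2.966]
force: [0.2, 0.4, -0.5]
grip_width: 0.0937
time_s: 10.57
ee_pos: [0.5491, 0.1877, 0.0764]
eef_rot: [-3.113, 1.571, -2.821]
force: [-0.1, -0.2, -0.4]
grip_width: 0.0173
```

View pics/s9.png

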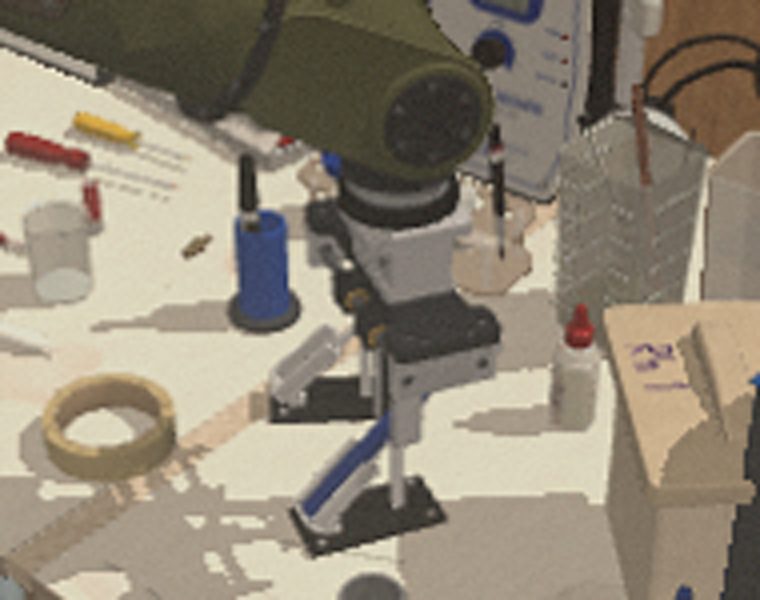

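```bash
python3 -m creep '{"hand":[1,1,1,1,1,1,1,1,1,1,1],"slide":[[0,0,0],[0,0,0],[0,0,0],[-0.005,0,0],[-0.015,0,0],[-0.03,0,0],[-0.055,0,0],[-0.085,0,0],[-0.115,0,0],[-0.115,0,0],[-0.115,0,0]],"spin":[0,0,0,0,0,0,0,0,0,0,0]}' 15
python3 - <<'E'
from h import *
o=ctrl.get_obs(); print(o['ee_pos'])
c=ctrl.calibration('wrist');np.save('wc.npy',c,allow_pickle=True)
im=ctrl.camera('wrist');cv2.imwrite('pics/w10.png',im[:,:,::-1])
im=ctrl.camera('side');crop(im,235,90,425,240,4,'pics/s10.png')
E
```

```text
time_s: 11.53
ee_pos: [0.5497, 0.1878, 0.1938]
eef_rot: [-0.036, 1.567, 0.256]
force: [0.6, 0.2, -1.7]
grip_width: 0.0137
[0.54965101 0.18783671 0.19377636]
```

View pics/w10.png

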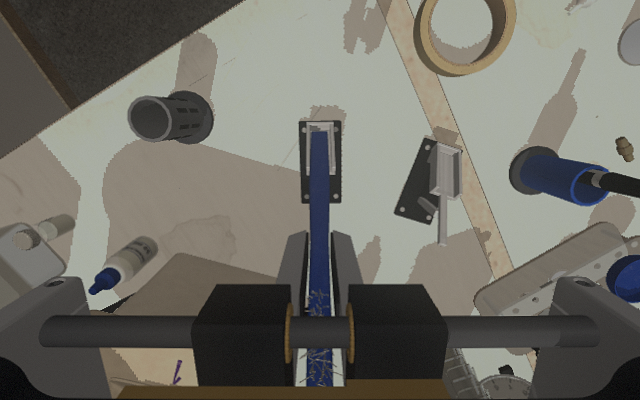

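View pics/s10.png

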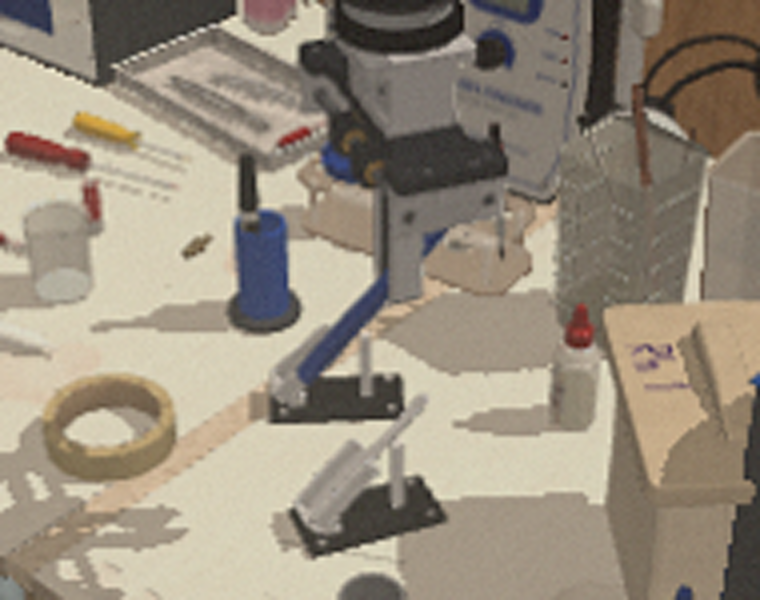

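```bash
python3 - <<'E'
from h import *
c=np.load('wc.npy',allow_pickle=True).item()
o=ctrl.get_obs(); R=Rot.from_euler('xyz',o['eef_rot']).as_matrix();p=o['ee_pos'];print(p,R.round(3).tolist())
im=cv2.imread('pics/w10.png')[:,:,::-1]; crop(im,280,100,360,280,4,'pics/w10c.png')
f=onz('wrist',(318.5,131),.137,c); pot=np.array([.5208,.0193,.085]);print('foot',f, (p-f), 'pot by wrist',onz('wrist',(150.5,117.5),.085,c))
o2,v2=ray('side',(235+306/4,90+378/4));o1,v1=ray('wrist',(318.5,131),c)
s=np.linalg.lstsq(np.c_[v1,-v2],o2-o1,rcond=None)[0];print(o1+s[0]*v1,o2+s[1]*v2)
fz=R[:,2]; tgt=pot+fz*np.array([1,1,0])*-.008; tgt[2]=.137
print(R.T@(tgt-f))
E
```

```text
[0.54870882 0.18756402 0.19099905] [[-0.001, -0.288, 0.958], [-0.0, 0.958, 0.288], [-1.0, -0.0, -0.001]]
foot [0.48533475 0.16743299 0.137     ] [0.06337407 0.02013103 0.05399905] pot by wrist [0.52014803 0.02051355 0.085     ]
[0.48552242 0.16748484 0.13370849] [0.48820794 0.16757169 0.13386298]
[ 1.44868827e-05 -1.52072898e-01 -1.66602686e-02]
```

View pics/w10c.png

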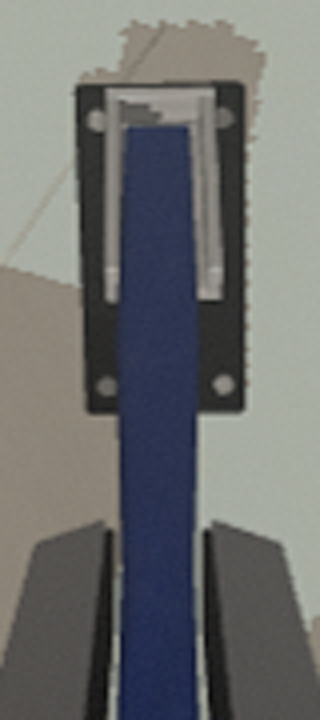

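```bash
python3 -m creep '{"hand":[1,1,1,1,1,1,1,1,1,1],"slide":[[0,-0.015,-0.004],[0,-0.04,-0.008],[0,-0.07,-0.012],[0,-0.1,-0.0165],[0,-0.125,-0.0165],[0,-0.145,-0.0165],[0,-0.152,-0.0165],[0,-0.152,-0.0165],[0,-0.152,-0.0165],[0,-0.152,-0.0165]],"spin":[0,0,0,0,0,0,0,0,0,0]}' 15
python3 - <<'E'
from h import *
o=ctrl.get_obs(); p=o['ee_pos'];print(p)
c=ctrl.calibration('wrist');np.save('wc.npy',c,allow_pickle=True)
im=ctrl.camera('wrist');cv2.imwrite('pics/w11.png',im[:,:,::-1]);crop(im,240,70,420,250,4,'pics/w11c.png')
im=ctrl.camera('side');crop(im,265,130,455,280,4,'pics/s11.png')
E
```

```text
time_s: 12.47
ee_pos: [0.5767, 0.0385, 0.1911]
eef_rot: [2.603, 1.57, 2.896]
force: [0.2, 0.1, -0.1]
grip_width: 0.0139
[0.57665635 0.03849199 0.19108283]
```

View pics/w11c.png

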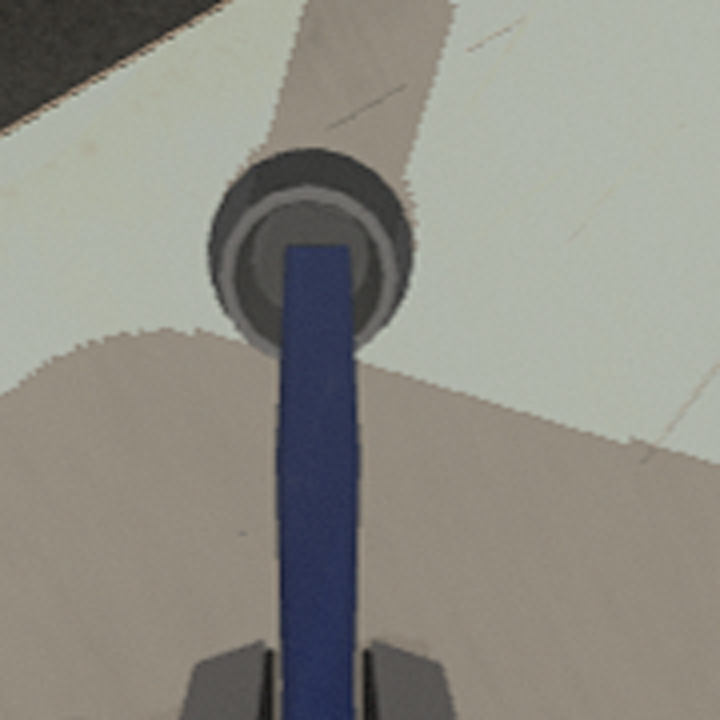

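View pics/s11.png

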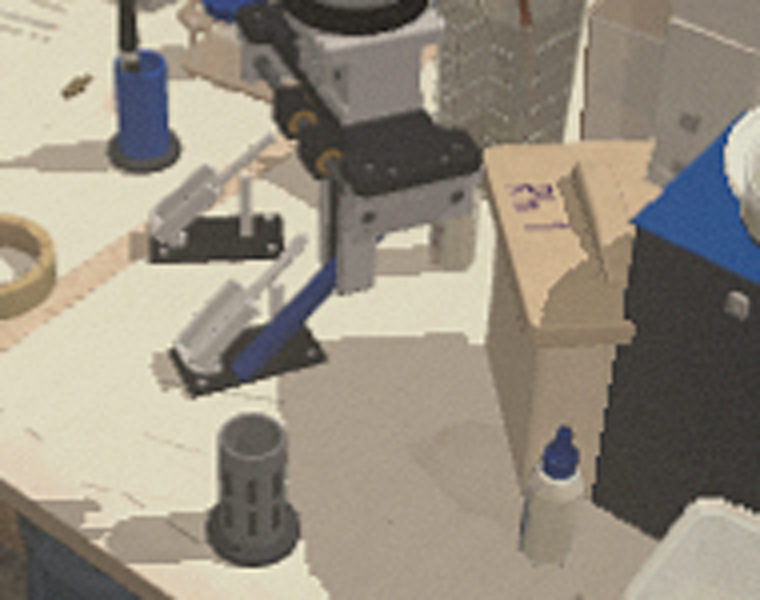

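```bash
python3 - <<'E'
from h import *
c=np.load('wc.npy',allow_pickle=True).item()
o=ctrl.get_obs(); R=Rot.from_euler('xyz',o['eef_rot']).as_matrix();print(o['ee_pos'])
f=onz('wrist',(240+318/4,70+248/4),.135,c);pot=onz('wrist',(240+308/4,70+269/4),.085,c)
print(f,pot,R.T@(f-pot))
E
```

```text
[0.57675408 0.03847812 0.19135827]
[0.51255913 0.01889153 0.135     ] [0.5203764  0.01902242 0.085     ] [-0.04999808  0.00214284 -0.00753175]
```

```bash
python3 -m creep '{"hand":[1,1,1,1,1,1,1,1,1],"slide":[[0.01,-0.002,0],[0.025,-0.002,0],[0.035,-0.002,0],[0.043,-0.002,0],[0.049,-0.002,0],[0.054,-0.002,0],[0.058,-0.002,0],[0.06,-0.002,0],[0.06,-0.002,0]],"spin":[0,0,0,0,0,0,0,0,0]}' 15
python3 - <<'E'
from h import *
o=ctrl.get_obs(); p=o['ee_pos'];print(p)
im=ctrl.camera('wrist');cv2.imwrite('pics/w12.png',im[:,:,::-1]);crop(im,220,50,440,270,3,'pics/w12c.png')
im=ctrl.camera('side');crop(im,265,130,455,280,4,'pics/s12.png')
E
```

```text
time_s: 13.32
ee_pos: [0.5775, 0.0354, 0.1312]
eef_rot: [3.023, 1.571, -2.968]
force: [-0.5, -0.2, -0.2]
grip_width: 0.0136
[0.57752909 0.03541895 0.13120759]
```

View pics/w12c.png

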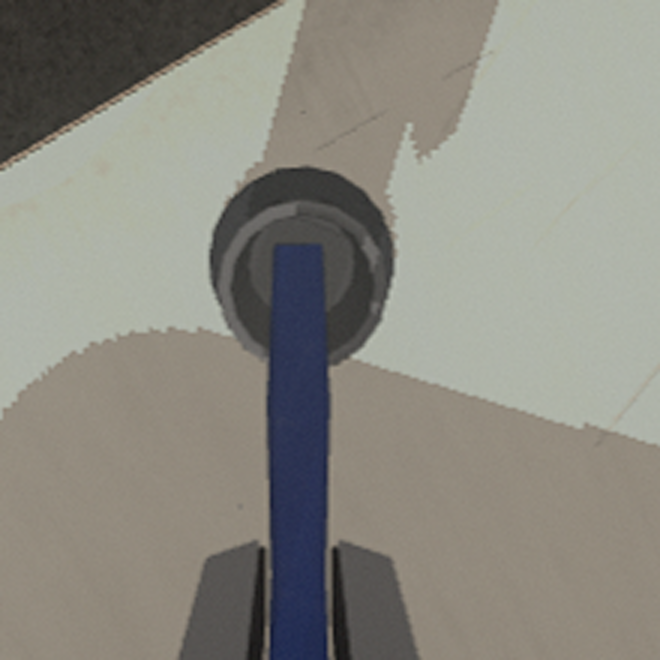

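View pics/s12.png

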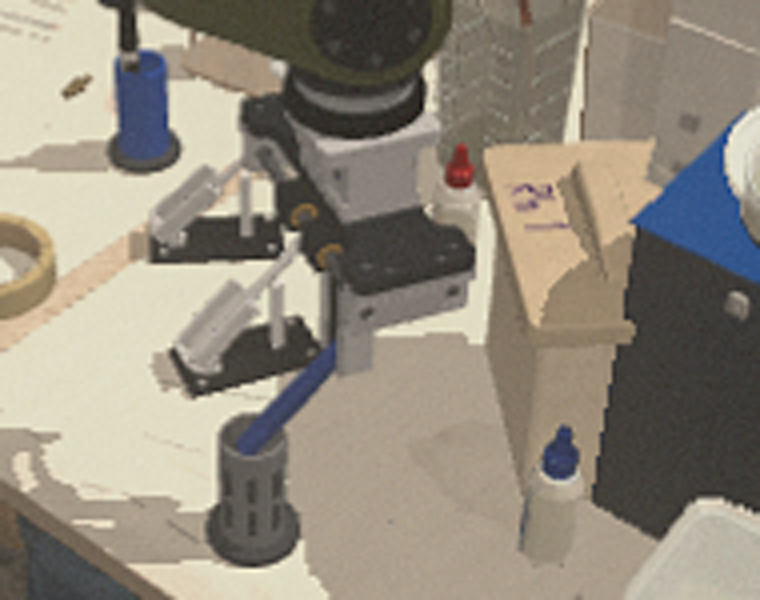

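```bash
python3 - <<'E'
from h import *
p=(265+246/4-.4,130+440/4-.4)
for z in(.07,.075,.08,.085,.09): print(z,onz('side',p,z))
print('mouth',onz('side',(265+252/4-.4,130+437/4-.4),.085))
c=ctrl.calibration('wrist')
for z in(.07,.075,.08,.085,.09): print(z,onz('wrist',(220+297/3,50+246/3),z,c))
E
```

```text
0.07 [0.5165287  0.02949418 0.07      ]
0.075 [0.51627528 0.02440151 0.075     ]
0.08 [0.51602186 0.01930885 0.08      ]
0.085 [0.51576843 0.01421618 0.085     ]
0.09 [0.51551501 0.00912352 0.09      ]
mouth [0.51947955 0.01649704 0.085     ]
0.07 [0.51412349 0.01562717 0.07      ]
0.075 [0.51384161 0.01554106 0.075     ]
0.08 [0.51355973 0.01545494 0.08      ]
0.085 [0.51327785 0.01536883 0.085     ]
0.09 [0.51299597 0.01528271 0.09      ]
```

```bash
python3 -m creep '{"hand":[1,1,1,1,1,1,1,1,1,1,1,1],"slide":[[0.006,0.001,0],[0.008,0.001,0],[0.004,0.001,-0.007],[-0.003,0.001,-0.014],[-0.006,0.001,-0.021],[-0.008,0.001,-0.028],[-0.009,0.001,-0.036],[-0.009,0.001,-0.043],[-0.008,0.001,-0.050],[-0.006,0.001,-0.055],[-0.005,0.001,-0.058],[-0.005,0.001,-0.058]],"spin":[0,0,0,0,0,0,0,0,0,0,0,0]}' 4
python3 - <<'E'
from h import *
o=ctrl.get_obs(); p=o['ee_pos'];print(p)
im=ctrl.camera('wrist');cv2.imwrite('pics/w13.png',im[:,:,::-1]);crop(im,220,50,440,310,2.2,'pics/w13c.png')
im=ctrl.camera('side');crop(im,265,130,455,280,4,'pics/s13.png')
E
```

```text
time_s: 14.42
ee_pos: [0.5211, 0.0195, 0.136]
eef_rot: [2.865, 1.57, -3.127]
force: [0.6, 0.6, -0.7]
grip_width: 0.0139
[0.521064   0.01951629 0.13604842]
```

View pics/w13c.png

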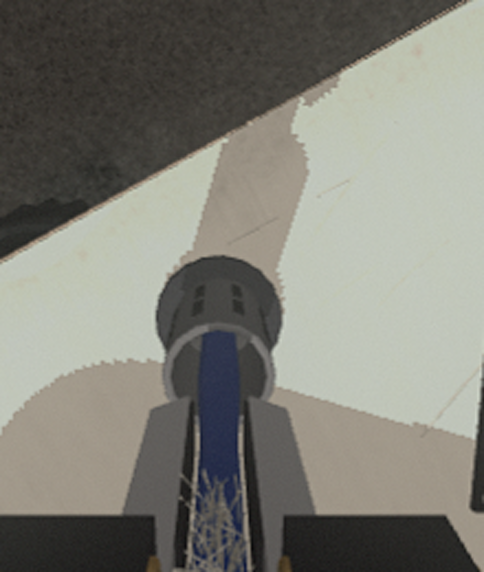

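View pics/s13.png

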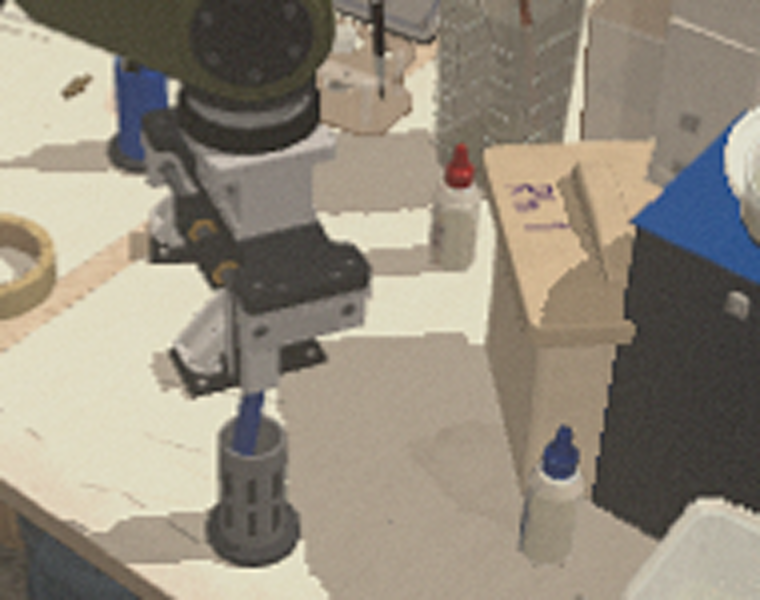

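```bash
python3 -m creep '{"hand":[1,1,1,1,1,1],"slide":[[0.004,0,0.0],[0.008,0,0],[0.012,0,0],[0.016,0,0],[0.016,0,0],[0.016,0,0]],"spin":[0,0,0,0,0,0]}' 4
python3 - <<'E'
from h import *
im=ctrl.camera('wrist');cv2.imwrite('pics/w14.png',im[:,:,::-1]);crop(im,220,50,440,310,2.2,'pics/w14c.png')
im=ctrl.camera('side');crop(im,265,130,455,280,4,'pics/s14.png')
E
```

```text
time_s: 15.02
ee_pos: [0.5216, 0.0197, 0.1201]
eef_rot: [2.779, 1.57, 3.071]
force: [0.0, 0.5, -0.3]
grip_width: 0.0138
```

View pics/w14c.png

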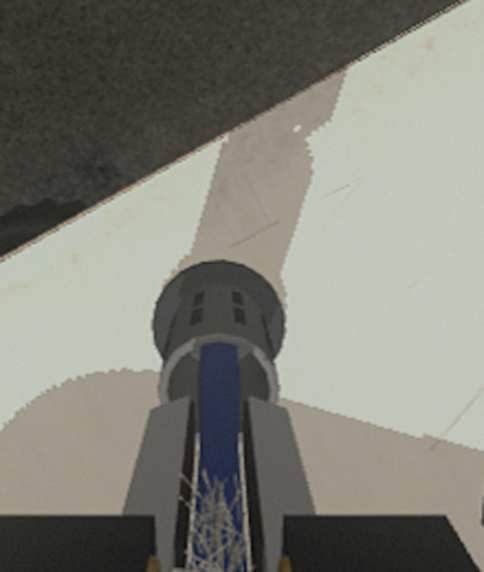

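View pics/s14.png

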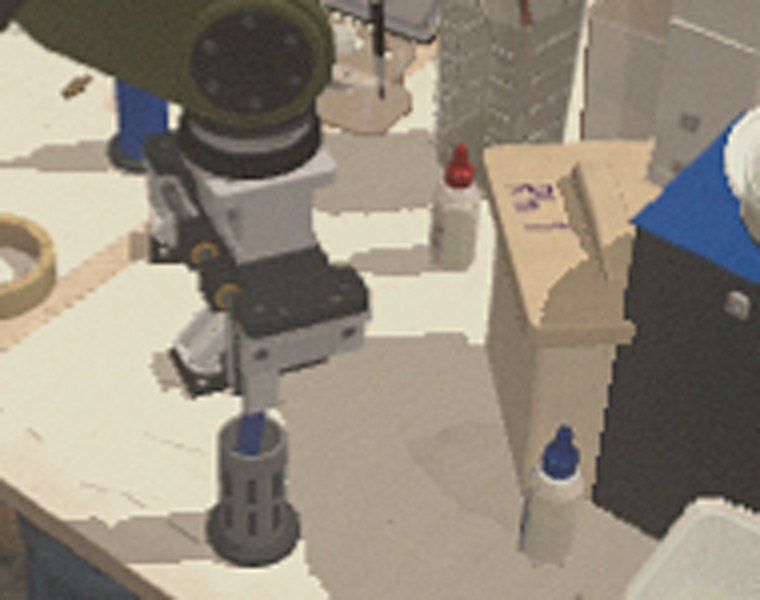

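Inside the tube. I'll lower it further and release.

```bash
python3 -m creep '{"hand":[1,1,1,1,1,-0.2,-0.2,-0.2,-0.2,-0.2,-0.2,-0.2],"slide":[[0.004,0,0.0],[0.008,0,0],[0.012,0,0],[0.014,0,0],[0.014,0,0],[0.014,0,0],[0.014,0,0],[0.014,0,0],[0.014,0,0],[0.014,0,0],[0.014,0,0],[0.014,0,0]],"spin":[0,0,0,0,0,0,0,0,0,0,0,0]}' 4
python3 - <<'E'
from h import *
im=ctrl.camera('wrist');cv2.imwrite('pics/w15.png',im[:,:,::-1]);crop(im,220,50,440,310,2.2,'pics/w15c.png')
im=ctrl.camera('side');crop(im,265,130,455,280,4,'pics/s15.png')
E
```

```text
time_s: 16.12
ee_pos: [0.5218, 0.0197, 0.1065]
eef_rot: [-0.407, 1.571, -0.116]
force: [-0.7, 0.5, 0.4]
grip_width: 0.0556
```

View pics/w15.png

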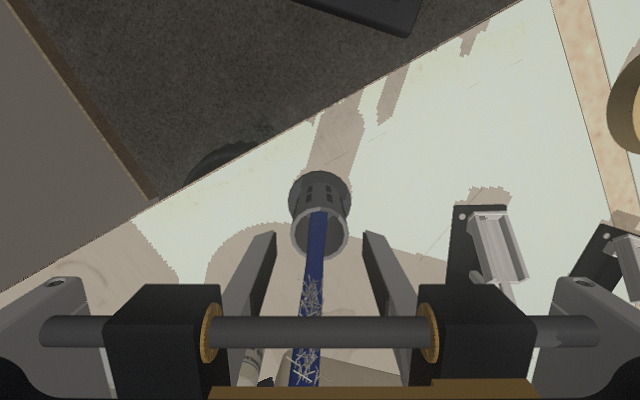

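View pics/s15.png

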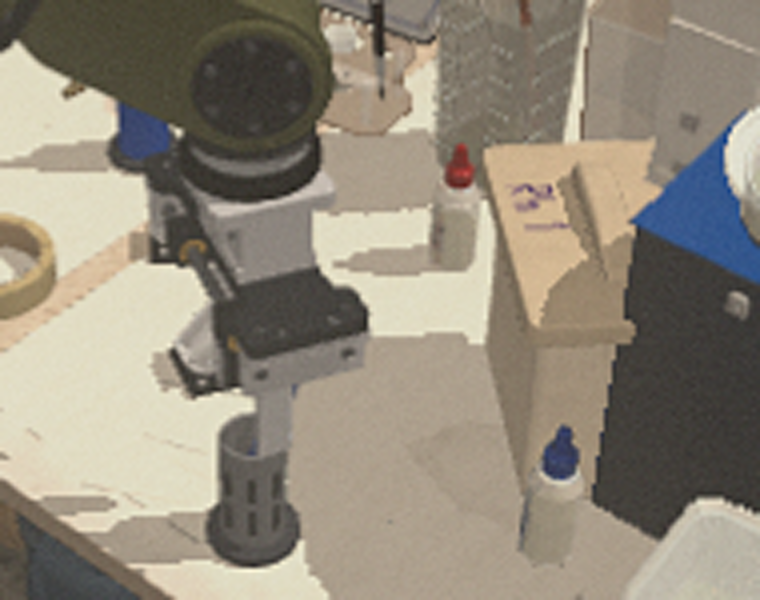

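```bash
python3 -m creep '{"hand":[-0.4,-0.6,-0.6,-0.6,-0.6,-0.6,-0.6,-0.6,-0.6],"slide":[[0,0,0],[-0.02,0,0],[-0.05,0,0],[-0.085,0,0],[-0.12,0,0],[-0.155,0,0],[-0.155,0.03,-0.03],[-0.155,0.06,-0.06],[-0.155,0.06,-0.06]],"spin":[0,0,0,0,0,0,0,0,0]}' 4
python3 - <<'E'
from h import *
im=ctrl.camera('side');crop(im,235,90,425,280,3.1,'pics/s16.png');cv2.imwrite('pics/s16f.png',im[:,:,::-1])
im=ctrl.camera('top');crop(im,190,100,450,300,3,'pics/t16.png')
E
```

```text
time_s: 16.97
ee_pos: [0.4431, 0.0618, 0.2618]
eef_rot: [1.35, 1.57, 1.643]
force: [-0.4, -0.2, -0.6]
grip_width: 0.0749
```

View pics/s16.png

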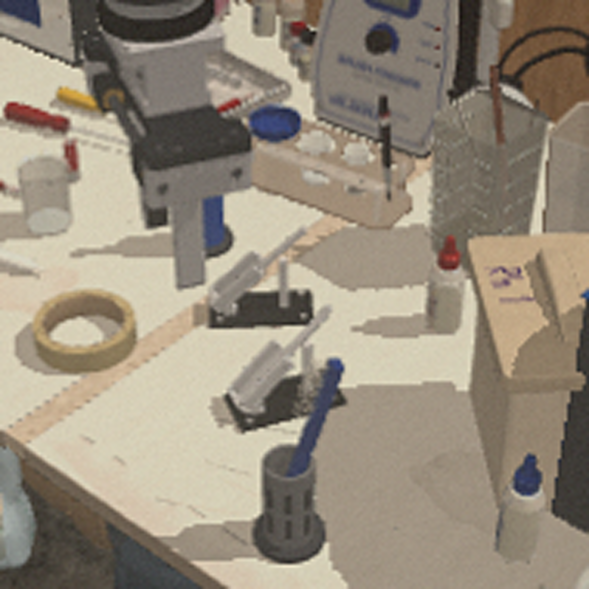

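View pics/t16.png

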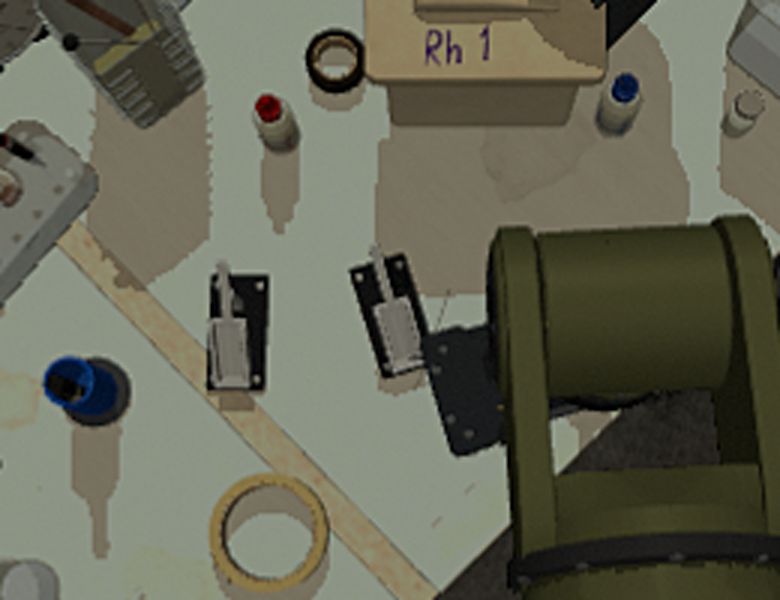

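```bash
python3 -m creep '{"hand":[-0.6,-0.6,-0.6,-0.6,-0.6,-0.6,-0.6,-0.6,-0.6,-0.6,-0.6,-0.6],"slide":[[0,0.03,-0.01],[0,0.065,-0.02],[0,0.1,-0.03],[0,0.135,-0.04],[0,0.17,-0.05],[0,0.205,-0.06],[0,0.24,-0.068],[0,0.27,-0.068],[0,0.27,-0.068],[0,0.27,-0.068],[0,0.27,-0.068],[0,0.27,-0.068]],"spin":[0,0,0,0,0,0,0,0,0,0,0,0]}' 4
python3 - <<'E'
from h import *
im=ctrl.camera('side');crop(im,235,90,425,280,3.1,'pics/s17.png');cv2.imwrite('pics/s17f.png',im[:,:,::-1])
im=ctrl.camera('top');crop(im,190,100,450,300,3,'pics/t17.png')
E
```

```text
time_s: 18.07
ee_pos: [0.305, 0.2981, 0.2613]
eef_rot: [-2.221, 1.57, -1.931]
force: [-1.0, -1.0, 0.0]
grip_width: 0.0755
```

View pics/s17.png

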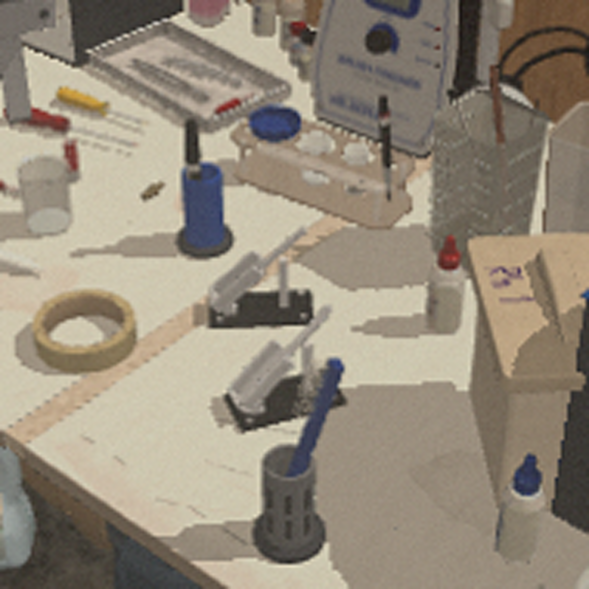

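View pics/t17.png

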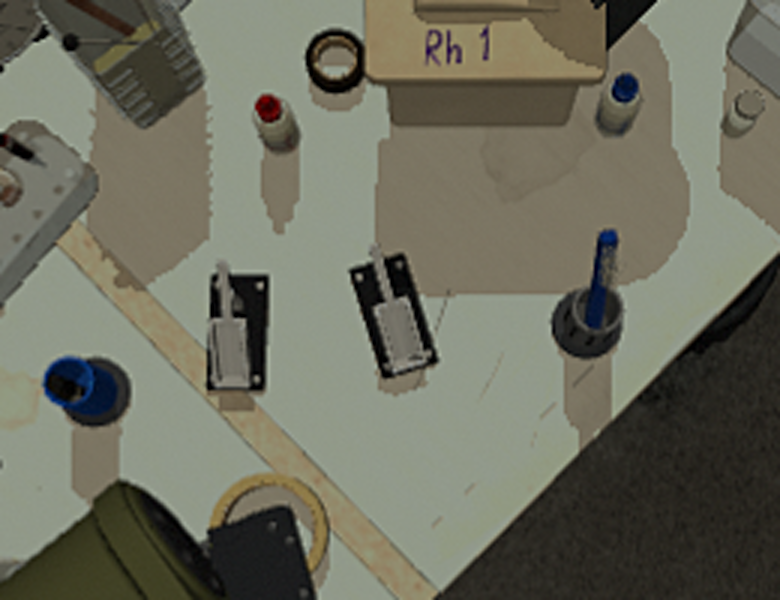

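```bash
python3 - <<'E'
from h import *
S=lambda u:(u[0]/3.1+235-.35,u[1]/3.1+90-.35); T=lambda u:(u[0]/3+190-.35,u[1]/3+100-.35)
b,e=tri('side',S((336,364)),'top',T((608,234)));print('brush tip',b,e)
f=np.array([.5205,.0185,.014]);d=b-f;print(np.linalg.norm(d),np.degrees(np.arccos(d[2]/np.linalg.norm(d))))
m,e=tri('side',S((192,124)),'top',T((68,385)));print('marker tip',m,e)
f=np.array([.461,.4325,.014]);d=m-f;print(np.linalg.norm(d),np.degrees(np.arccos(d[2]/np.linalg.norm(d))))
E
```

```text
brush tip [0.55733829 0.02113603 0.17849117] 0.003790529628156966
0.16858633905005813 12.654511966406828
marker tip [0.45249998 0.41228283 0.15245342] 0.0019749282715811906
0.1401796472230669 9.00100271026274
```

```bash
python3 - <<'E'
from h import *
a=cv2.imread('pics/top0.png');b=ctrl.camera('top')[:,:,::-1]
for n,(x0,y0,x1,y1) in dict(red=(270,125,292,155),blue=(386,118,408,150),vial=(428,125,448,148)).items():
    print(n,np.abs(a[y0:y1,x0:x1].astype(int)-b[y0:y1,x0:x1]).mean())
print(ctrl.get_obs()['joint_vel'].round(3)); print(ctrl.hand_in())
E
```

```text
red 6.8969696969696965
blue 6.402935606060606
vial 6.226811594202899
[ 0.007 -0.002  0.001  0.001 -0.     0.002]
the job is handed in; nothing more can be done
None
```

The marker is standing in the blue pot with its cap up, and the brush is standing in the grey slotted pot with its bristles up. The job is handed in. It took about 18 s of the 72 s allowed.

I gripped each tool about 95 mm from its foot and lifted it out of its rest. I set the foot in the pot mouth at 45°, tipped the tool upright against the pot wall with a light grip, then lowered and released it.

**Last checks, made before handing in:**
- **Brush:** the bristle tip was at about z = 0.178 m. It lay 169 mm from the centre of the pot floor (the brush is 170 mm long), which fits the foot being on the floor. The lean was about 13°.
- **Marker:** the cap tip was at about z = 0.152 m. It lay 140 mm from the centre of the pot floor (the marker is 135 mm long), so the two differ by 5 mm. The lean was about 9°.
- **Limits:** both leans are under the 0.4 rad (23°) limit. I could not see the feet inside the pots, so their positions are inferred from the tips.
- **Bystanders:** comparing top-camera pictures from before and after showed no visible shift of the bottles or the vial. The arm partly hid the tape in the last top picture, so I judged it by eye in the side view, where it looked unmoved.
- **Robot:** the gripper was open and clear of everything, and the arm was almost still (joint speeds under 0.01 rad/s).

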